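# Seat the ring holder on the engraver's ball vise and hold it home

## Robot

A 6-joint arm with a two-finger parallel gripper is mounted at the origin on the work surface. World frame = base frame: x ahead of the robot, y to its left, z up, the work surface at z = 0. Lengths are in m, angles in rad, forces in N, time in s.
With the tool pointing down it reaches from about 0.4 to 0.825 m from the base axis. Payload 7 kg.
Tool frame: the origin (TCP) lies on the centre line of the jaws, within the pads' length; the fingertips stand 25 mm ahead of it and the grasp point (between the pads) lies 6 mm ahead of it (env.tip_extent is the distance from the TCP to the fingertips, in m); z points along the fingers, y is the line along which they close (so a half turn about z gives the same grasp; the last joint's range is limited). The gripper opens to 88 mm and grips with 3 to 60 N. Pads are 19 mm wide; open, the fingers measure 130 mm over their backs; the gripper's body (78 mm by 193 mm) begins 47 mm behind the grasp point.
Start: joints at [-1.011, 0.359, 0.012, 0, -1.224, -0.288], TCP at [0.181, -0.65, 0.252] pointing down, gripper open.
Joint ranges: [-3.07, 3.07], [-1.43, 2.12], [-1.02, 1.25], [-3.03, 1.67], [-3.05, -0], [-3.03, 3.03]. Speed limits (rad/s): [2.39, 2.39, 3.01, 3.14, 3.14, 3.14].

## Interface

Orientations are given as a rotation vector (axis times angle).
In Python, from station import env, eyes gives the robot as it stands.
- The arm moves only by the tool servo_tool, never from a script. Its argument "rows" is a list of rows, each an object of numbers: "jaw": the closure, from 0 (fully open) to 1 (shut); "x", "y", "z": the shift along the tool's x, y, z as a fraction of full scale; "turn": the turn about the tool's z as a fraction of full scale. In form: [{"jaw": .., "x": .., "y": .., "z": .., "turn": ..}, ...]. A call has 1 to 5 rows; each row is the pose to reach, as a shift and turn from the pose commanded when the call began, along the tool's axes at that moment, turning the shorter way round; what a row does not reach only later rows make up. Full scale, the value 1, is 0.2 m for a shift and 180 degrees for a turn. A row lasts 1/8 s, in which the tool goes at most 62.5 mm and 10.7 degrees, less where a joint would pass 70% of its speed; a pose out of reach is approached as far as the arm can. A call with a number of a shift or a turn outside -1 to 1 is refused whole. A call with a gripper value outside its range is refused whole. The fingers move at their own pace and stop on an object; "squeeze" is the grip in N (left out, the last holds). Time passes only in rows, so rows that repeat a pose let the fingers close. It gives the time, the measured TCP pose, the force, the opening and the grip force at its end, in the units of the state.
- env.state(): the state, without advancing time (a new reading comes with each control period).
- eyes.grab_frame(name): name is "side" or "top"; returns the picture (400x640x3 uint8, red, green, blue); there is no depth.
- eyes.camera_info(name): a dict with "fx", "fy", "cx", "cy" (pixels), "view" (4x4, takes a point from world to camera coordinates). Camera axes: x right, y down, z forward; pixel columns grow to the right and rows downward; lengths in m; the calibration is good to about 2 mm. A picture is of the moment at which its call begins. camera_info takes no time and is no camera call.
- env.job_done(): hands the job in; it is judged then, once.
The state is a dict: "time_s": time; "joints": joint angles; "joint_vel": joint speeds; "joint_efforts": joint torques, N m; "eef_pos": TCP position; "orientation": TCP orientation; "ft_force": force on the tool from outside, world axes, zero at the start; "moment": the same for the moment, N m; "gripper_width": finger opening in m; "gripper_force": force on a finger pad.
Only numpy, scipy, OpenCV 4.12 (cv2) and the standard library are available. Lean on these libraries where they do the work, as an engineer would, in place of code of your own. Each camera call takes 0.05 s, during which the arm holds its last target. There are 200 camera calls.

## Task

Take the ring holder by its knurled collar and fit it on the spigot of the ball vise: lower it over the spigot, turn it until the keyways hidden in its bore drop over the cross pin, and push it fully home against its spring. Finish still gripping the collar and pressing it home, so that the lock screw can be tightened; do not touch the gold ring mounted on the holder, and leave the file, the orange box and the brush jar where they are.

Things in the scene. Friction and masses are not known exactly. Their poses are not given: they have to be found in the camera images.
- holder: ring holder: loose round steel fitting, about 0.3 kg, upright on the bench. Origin: centre of its underside, z up its axis. Plain skirt 42 mm wide from z 0 to 22 mm, dark knurled collar 48 mm wide from z 22 to 42, slim nose 17 mm wide up to z 62. Underneath a blind bore 24 mm wide, 30 mm deep, with two opposite keyways 9 mm wide (34 mm across), unseen from outside, their direction not told.
- collar (a point): point on the holder's axis, 36 mm above its underside: the middle height of the collar's firm grip band (48 mm wide, z 30 to 42 mm of the holder; the 8 mm below it give 1 mm less). The collar is round and may be gripped from any side.
- seat (a point): centre of the flat seat, 115 mm above the bench, at the foot of the spigot on top of the fixed ball vise; z up. Dark steel ball 115 mm wide on a rubber ring 130 mm wide; on top an aluminium turntable 92 mm wide (braked: it does not turn) and the steel seat 62 mm wide. The holder is home when its underside lies on this seat, pressing the dark sprung ring flush.
- spigot_top (a point): centre of the top of the upright steel spigot, 28 mm above the seat. The spigot is 22 mm in diameter (1 mm clearance all round in the holder's bore), its top 3.5 mm chamfered.
- cross_pin (a point): middle of the brass cross pin through the spigot, 8 mm above the seat: 5 mm thick, 30 mm long, so 4 mm stand out on each side. It may point in any level direction, not told by the point's axes. Unless pin and keyways match within about 0.14 rad (once every half turn) the holder stops on the pin, 10.5 mm above the seat; let go there, it stays upright, so it can be regripped.
- thrust_ring (a joint): how far the dark sprung ring round the foot of the spigot is pressed in, m: 0 free, standing 4 mm proud of the seat; 0.004 flush with it. Ring 33 mm wide. It takes 6 N to start it and 12 N to press it flush (the holder's weight of about 3 N helps); it lifts the holder again when the push stops.
- ring: gold ring with a small green stone, 21 mm wide and 6 mm high, fixed on the nose of the holder; it spans z 50 to 56 mm above the holder's underside; same origin and axes as the holder. Not to be touched
- file: loose flat file, wooden handle 25 mm thick, 240 mm long in all, lying on the bench; origin under its middle, x from handle to tip. Leave alone
- blade_box: flat orange box, 160 x 75 x 18 mm, lying on the bench; origin at the centre of its underside, x along its length. Leave alone
- brush_jar: glass jar 64 mm wide and 92 mm high with brushes standing up to 170 mm; origin at the centre of its underside. Leave alone

How it is judged:
On the way, in this order (a step that is already met when the one before it is completed fails the run):
1. the holder is lifted off the bench in the gripper (height (world z) of holder above 0.05 m and contact force between the fingers and holder above 1 N), for 0.2 s.
2. the holder is over the spigot, upright, with the spigot in its bore (z of holder in the frame of seat below 0.02 m and horizontal distance between holder and seat below 0.003 m and angle between holder's own z axis and vertical below 0.15 rad), for 0.1 s.
3. the keyways have dropped over the pin and the holder is pushed home in the gripper (z of holder in the frame of seat below 0.002 m and horizontal distance between holder and seat below 0.003 m and contact force between the fingers and holder above 1 N), for 0.3 s.
At the end, for the whole second after the job is handed in: the holder's underside is within 2 mm of the seat, centred within 3 mm, upright within 0.06 rad and still, and the gripper still holds it down: fingers on the holder with more than 2 N, the point between the pads within 22 mm of the collar point (z of holder in the frame of seat below 0.002 m and horizontal distance between holder and seat below 0.003 m and angle between holder's own z axis and vertical below 0.06 rad and linear speed of holder below 0.02 m/s and contact force between the fingers and holder above 2 N and distance between the grasp point and collar below 0.022 m); the arm keeps its last pose, push and grip.
It fails at once if the gold ring was touched by the robot with more than 0.5 N (contact force between any of the fingers, the arm and ring above 0.5 N).
It fails at once if the file, the orange box or the brush jar was moved by more than 15 mm (distance of any of file, blade_box, brush_jar from where it was at the start of the episode above 0.015 m).
It fails at once if the holder was tipped over by more than 0.6 rad (angle between holder's own z axis and vertical above 0.6 rad).
It also fails if it takes over 64 s, if anything falls off the work surface, if the arm or the gripper's body presses on something with over 40 N, if the wrist force passes 120 N, or if a joint passes its speed limit or range.

## Working session

There is one attempt and no reset: what is moved stays moved. The work goes in short steps, Python scripts to look and compute and a tool call to move; the robot and the scene stay as the last step left them, time stands still between calls to the robot, and variables do not carry over. Pictures are saved under pics/ and viewed, at most 10 in all, crops included, and the job is handed in when it is done.

Besides the shell and the picture viewer there is one more tool, called after "Request:" as name(argument=value, ...), one argument or row to a line, values as JSON. servo_tool: Moves the arm, as the interface text tells. Shift numbers are shares of 0.2 m and turn numbers shares of 180 degrees, none past 1 either way. Its arguments: {"type":"object","properties":{"rows":{"type":"array"},"squeeze":{"type":"number"}},"required":["rows"]}

```bash
ls; mkdir -p pics
python3 - <<'E'
from station import env, eyes
import cv2,numpy as np
for n in("side","top"):
    f=eyes.grab_frame(n);cv2.imwrite(f"pics/{n}0.png",f[:,:,::-1])
    c=eyes.camera_info(n);print(n,c["fx"],c["fy"],c["cx"],c["cy"]);V=np.array(c["view"]);print(V.round(4));print(-V[:3,:3].T@V[:3,3])
s=env.state();print({k:np.round(v,3).tolist() for k,v in s.items()},env.tip_extent)
E
```

```text
pics
side 428.24881820433086 428.24881820433086 320.67501068496813 205.22758287422133
[[-0.9295 -0.3687  0.0028  0.5743]
 [-0.1961  0.488  -0.8505  0.2384]
 [ 0.3122 -0.7911 -0.526   1.2816]
 [ 0.      0.      0.      1.    ]]
[0.1804105  1.10933116 0.87522375]
top 437.83160953756004 437.83160953756004 322.33944386452487 202.39115640882278
[[ 0.0115 -0.9999 -0.0126  0.0024]
 [-0.9826 -0.0089 -0.1857  0.6418]
 [ 0.1855  0.0145 -0.9825  1.3109]
 [ 0.      0.      0.      1.    ]]
[ 0.38741991 -0.0108882   1.40717206]
{'time_s': 0.1, 'joints': [-1.011, 0.359, 0.011, -0.0, -1.224, -0.288], 'joint_vel': [0.0, -0.001, 0.002, 0.001, -0.0, -0.001], 'joint_efforts': [-0.002, -58.416, 29.375, 7.016, 0.01, -0.0], 'eef_pos': [0.181, -0.65, 0.251], 'orientation': [0.425, -3.112, -0.002], 'ft_force': [-0.843, 0.491, -0.604], 'moment': [-0.011, 0.021, 0.046], 'gripper_force': 0.0, 'gripper_width': 0.088} 0.025
```

View pics/side0.png

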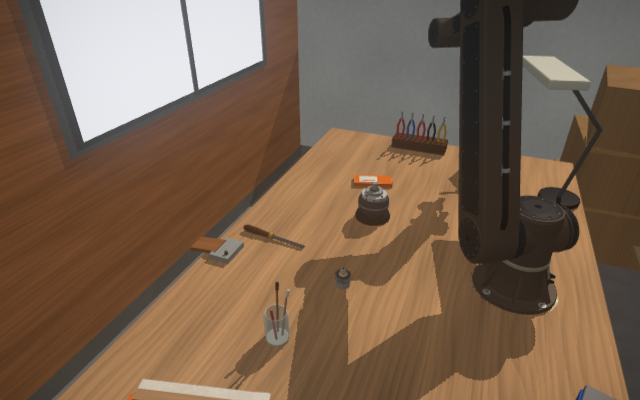

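View pics/top0.png

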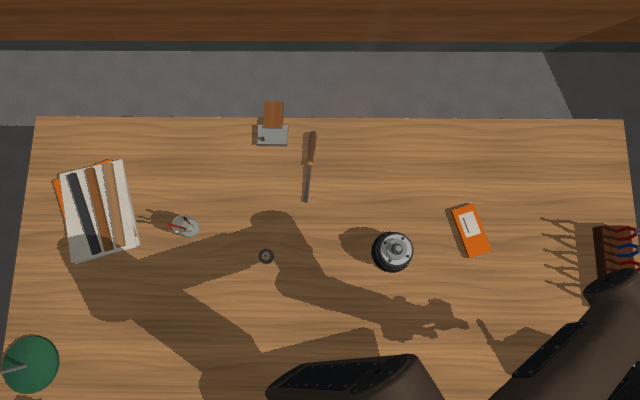

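The side view shows the holder at about (343,278) and the vise at (374,205). In the top view the holder is at (266,256), the vise at (393,250), the file at (309,165), the box at (470,230) and the jar at (185,225). Next I'll enlarge the crops.

Run:
```python
import cv2,numpy as np
s=cv2.imread("pics/side0.png");t=cv2.imread("pics/top0.png")
def c(i,x,y,w=40,h=30,k=10): return cv2.resize(i[y-h//2:y+h//2,x-w//2:x+w//2],None,fx=k,fy=k,interpolation=cv2.INTER_CUBIC)
# holder 40x30 @10 ; vise 50 wide
a=np.hstack([c(s,343,277),c(t,266,256)]);b=np.hstack([c(s,374,200,50,36,8),c(t,394,250,50,36,8)])
cv2.imwrite("pics/crops.png",np.vstack([a,b]))
```

```text
(no output)
```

View pics/crops.png

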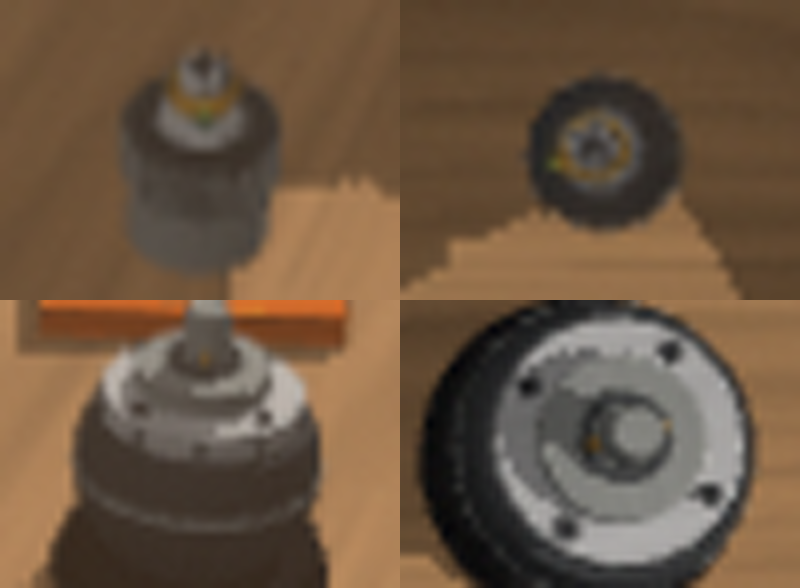

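```bash
cat > h.py <<'E'
from station import env, eyes
import cv2,numpy as np
I={n:eyes.camera_info(n) for n in("side","top")}
def ray(n,p):
    c=I[n];V=np.array(c["view"]);d=V[:3,:3].T@np.array([(p[0]-c["cx"])/c["fx"],(p[1]-c["cy"])/c["fy"],1])
    return -V[:3,:3].T@V[:3,3],d/np.linalg.norm(d)
def plane(n,p,z):
    o,d=ray(n,p);return o+d*(z-o[2])/d[2]
def tri(ps,pt):
    A=np.zeros((3,3));b=np.zeros(3)
    L=[ray("side",ps),ray("top",pt)]
    for o,d in L: M=np.eye(3)-np.outer(d,d);A+=M;b+=M@o
    X=np.linalg.solve(A,b);return X,[np.linalg.norm((np.eye(3)-np.outer(d,d))@(X-o)) for o,d in L]
def proj(n,X):
    c=I[n];q=np.array(c["view"])@np.r_[X,1];return np.array([c["fx"]*q[0]/q[2]+c["cx"],c["fy"]*q[1]/q[2]+c["cy"]])
E
python3 - <<'E'
from h import *
s=cv2.imread("pics/side0.png");t=cv2.imread("pics/top0.png")
def blob(i,x,y,r,cond):
    sub=i[y-r:y+r,x-r:x+r];h=cv2.cvtColor(sub,cv2.COLOR_BGR2HSV).astype(int)
    m=cv2.morphologyEx(cond(h).astype(np.uint8),cv2.MORPH_CLOSE,np.ones((5,5)));n,l,st,ce=cv2.connectedComponentsWithStats(m);k=1+np.argmax(st[1:,4])
    c=max(cv2.findContours((l==k).astype(np.uint8),0,1)[0],key=cv2.contourArea);mn=cv2.minEnclosingCircle(c)
    return ce[k]+[x-r,y-r],st[k]+[x-r,y-r,0,0,0],np.array(mn[0])+[x-r,y-r],mn[1]
bt=blob(t,266,256,14,lambda h:h[...,1]<80);bs=blob(s,343,277,16,lambda h:h[...,1]<80)
print(bt,bs)
print("collar top z42:",plane("top",bt[0],.042),tri((342.5,273.7),bt[0]))
S=plane("top",(398.3,247.8),.143);print("spig",S,"side proj",proj("side",S),"seat",proj("side",S-[0,0,.028]))
for n,i,x,y in(("top",t,395,250),("side",s,374,198)):
    r=18;h=cv2.cvtColor(i[y-r:y+r,x-r:x+r],cv2.COLOR_BGR2HSV).astype(int)
    m=(h[...,1]>90)&(h[...,0]>5)&(h[...,0]<30);Y,X=np.nonzero(m)
    for a,b in zip(X,Y):
        if np.hypot(a-r,b-r)<12: print(n,a+x-r,b+y-r,h[b,a])
for e in((392.7,249.7),(402.1,247.2)): print("pin",plane("top",e,.123))
v=s[165:225,340:410];cv2.circle
v=cv2.resize(v,None,fx=8,fy=8,interpolation=cv2.INTER_CUBIC)
for X in(S,S-[0,0,.028]):
    p=(proj("side",X)-[340,165]+.5)*8;cv2.circle(v,tuple(int(a) for a in p),3,(0,0,255),-1)
cv2.imwrite("pics/v.png",v)
E
```

```text
(array([266.01704545, 255.74431818]), array([259, 249,  15,  15, 176]), array([266., 256.]), 7.615873336791992) (array([342.43542435, 278.2804428 ]), array([335, 267,  16,  22, 271]), array([342.        , 277.69047546]), 10.737244606018066)
collar top z42: [0.4749271  0.18232688 0.042     ] (array([0.47554498, 0.18302303, 0.03766673]), [np.float64(0.0003484936210546761), np.float64(0.0003484936210547306)])
spig [ 0.49522528 -0.21222222  0.143     ] side proj [374.61163861 181.71711835] seat [374.07531854 188.54804896]
top 392 249 [18 98 57]
top 393 249 [ 18 134  82]
top 392 250 [ 18 123  52]
top 393 250 [ 18 142  77]
side 374 188 [17 91 98]
side 374 189 [ 17 133 102]
side 374 190 [17 97 79]
side 381 206 [14 92 61]
side 377 207 [14 92 61]
pin [ 0.49122279 -0.19897858  0.123     ]
pin [ 0.49879641 -0.22652279  0.123     ]
```

View pics/v.png

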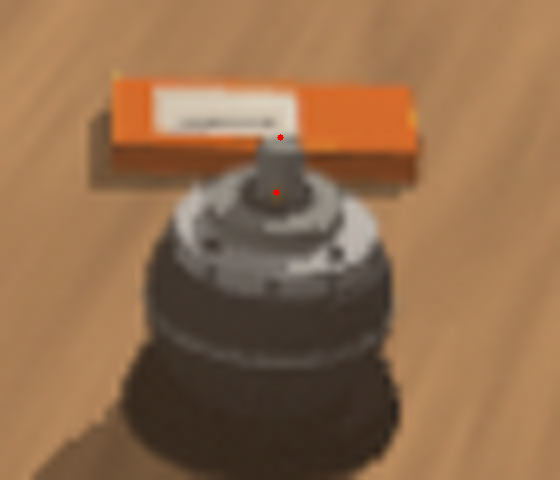

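```bash
cat >> h.py <<'E'
from scipy.spatial.transform import Rotation as Ro
def to(*T):
    s=env.state();R=Ro.from_rotvec(s["orientation"]);d=R.inv().apply(np.array(T)-s["eef_pos"])/.2
    print("units",d.round(3),"R x",R.as_matrix()[:,0].round(3),"y",R.as_matrix()[:,1].round(3),"q",np.round(s["joints"],2),"t",s["time_s"])
E
python3 - <<'E'
from h import *
to(.38,-.48,.27);to(.475,.1825,.27)
E
```

```text
units [-1.186  0.551 -0.096] R x [-0.963 -0.268  0.   ] y [-0.268  0.963  0.001] q [-1.01  0.36  0.01 -0.   -1.22 -0.29] t 0.1
units [-2.533  3.615 -0.091] R x [-0.963 -0.268  0.   ] y [-0.268  0.963  0.001] q [-1.01  0.36  0.01 -0.   -1.22 -0.29] t 0.1
```

Request:
servo_tool(
  rows=[
    {"jaw": 0,"x": -1,"y": 0.85,"z": -0.1,"turn": 0},
    {"jaw": 0,"x": -1,"y": 0.85,"z": -0.1,"turn": 0},
    {"jaw": 0,"x": -1,"y": 0.85,"z": -0.1,"turn": 0},
    {"jaw": 0,"x": -1,"y": 0.85,"z": -0.1,"turn": 0},
    {"jaw": 0,"x": -1,"y": 0.85,"z": -0.1,"turn": 0},
  ],
  squeeze=45,
)

```text
time_s: 0.72
eef_pos: [0.3298, -0.4302, 0.2721]
orientation: [-0.431, 3.111, -0.0]
ft_force: [0.7, -0.2, 0.6]
gripper_width: 0.0878
gripper_force: 0.0
```

Request:
servo_tool(
  rows=[
    {"jaw": 0,"x": -0.8,"y": 0.95,"z": 0,"turn": 0},
    {"jaw": 0,"x": -0.8,"y": 0.95,"z": 0,"turn": 0},
    {"jaw": 0,"x": -0.8,"y": 0.95,"z": 0,"turn": 0},
    {"jaw": 0,"x": -0.8,"y": 0.95,"z": 0,"turn": 0},
    {"jaw": 0,"x": -0.8,"y": 0.95,"z": 0,"turn": 0},
  ],
)

```text
time_s: 1.35
eef_pos: [0.4327, -0.204, 0.2715]
orientation: [-0.433, 3.111, 0.0]
ft_force: [-0.3, 0.0, 0.6]
gripper_width: 0.0878
gripper_force: 0.0
```

Request:
servo_tool(
  rows=[
    {"jaw": 0,"x": -0.5,"y": 0.95,"z": 0,"turn": 0},
    {"jaw": 0,"x": -0.5,"y": 0.95,"z": 0,"turn": 0},
    {"jaw": 0,"x": -0.5,"y": 0.95,"z": 0,"turn": 0},
    {"jaw": 0,"x": -0.5,"y": 0.95,"z": 0,"turn": 0},
    {"jaw": 0,"x": -0.5,"y": 0.95,"z": 0,"turn": 0},
  ],
)

```text
time_s: 1.98
eef_pos: [0.477, 0.0038, 0.2711]
orientation: [0.428, -3.111, 0.0]
ft_force: [-0.3, 0.1, 0.6]
gripper_width: 0.0874
gripper_force: 0.0
```

Run:
```python
from h import *
to(.475,.1825,.27);to(.475,.1825,.12)
```

```text
units [-0.232  0.863  0.005] R x [-0.963 -0.27   0.001] y [-0.27   0.963 -0.   ] q [ 0.42  0.01 -0.38 -0.   -1.18 -1.72] t 1.975
units [-0.232  0.863  0.755] R x [-0.963 -0.27   0.001] y [-0.27   0.963 -0.   ] q [ 0.42  0.01 -0.38 -0.   -1.18 -1.72] t 1.975
```

Request:
servo_tool(
  rows=[
    {"jaw": 0,"x": -0.232,"y": 0.863,"z": 0,"turn": 0},
    {"jaw": 0,"x": -0.232,"y": 0.863,"z": 0,"turn": 0},
    {"jaw": 0,"x": -0.232,"y": 0.863,"z": 0.1,"turn": 0},
    {"jaw": 0,"x": -0.232,"y": 0.863,"z": 0.6,"turn": 0},
    {"jaw": 0,"x": -0.232,"y": 0.863,"z": 0.75,"turn": 0},
  ],
)

```text
time_s: 2.6
eef_pos: [0.4755, 0.1812, 0.1253]
orientation: [-0.425, 3.112, 0.001]
ft_force: [0.6, 0.3, -0.3]
gripper_width: 0.0879
gripper_force: 0.0
```

Request:
servo_tool(
  rows=[
    {"jaw": 0,"x": 0,"y": 0,"z": 0,"turn": 0},
    {"jaw": 0,"x": 0,"y": 0,"z": 0,"turn": 0},
  ],
)

```text
time_s: 2.85
eef_pos: [0.4765, 0.1815, 0.1285]
orientation: [-0.425, 3.111, 0.0]
ft_force: [-0.3, 0.9, 0.6]
gripper_width: 0.0876
gripper_force: 0.0
```

Run:
```python
from h import *
to(.475,.1825,.043)
for n,x,y in(("side",343,255),("top",266,250)):
    f=eyes.grab_frame(n)[:,:,::-1];v=cv2.resize(f[y-37:y+37,x-25:x+25],None,fx=8,fy=8,interpolation=cv2.INTER_CUBIC)
    globals()[n]=v
cv2.imwrite("pics/g.png",np.hstack([side,top]))
```

```text
units [0.007 0.007 0.427] R x [-0.963 -0.268 -0.002] y [-0.268  0.963 -0.   ] q [ 0.75  0.21 -0.51  0.   -0.85 -2.05] t 2.85
```

View pics/g.png

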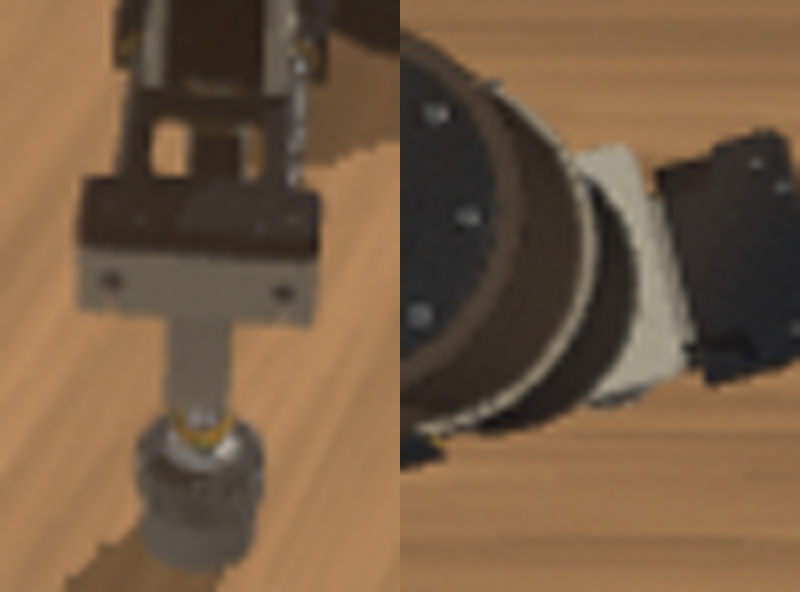

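The side view shows the near finger (col ~198) lined up over the holder axis (col ~200), so I'll go down.

Request:
servo_tool(
  rows=[
    {"jaw": 0,"x": 0.006,"y": 0.006,"z": 0.2,"turn": 0},
    {"jaw": 0,"x": 0.006,"y": 0.006,"z": 0.36,"turn": 0},
    {"jaw": 0,"x": 0.006,"y": 0.006,"z": 0.4,"turn": 0},
    {"jaw": 0,"x": 0.006,"y": 0.006,"z": 0.41,"turn": 0},
    {"jaw": 0,"x": 0.006,"y": 0.006,"z": 0.41,"turn": 0},
  ],
)

```text
time_s: 3.58
eef_pos: [0.4744, 0.1833, 0.046]
orientation: [-0.426, 3.111, 0.002]
ft_force: [-0.1, 0.4, -0.2]
gripper_width: 0.0878
gripper_force: 0.0
```

Run:
```python
from h import *
to(.475,.1825,.043)
```

```text
units [-0.002 -0.005  0.015] R x [-0.963 -0.269 -0.002] y [-0.269  0.963  0.001] q [ 0.76  0.32 -0.6   0.   -0.64 -2.05] t 3.575
```

Request:
servo_tool(
  rows=[
    {"jaw": 0,"x": 0,"y": 0,"z": 0.015,"turn": 0},
    {"jaw": 1,"x": 0,"y": 0,"z": 0.015,"turn": 0},
    {"jaw": 1,"x": 0,"y": 0,"z": 0.015,"turn": 0},
    {"jaw": 1,"x": 0,"y": 0,"z": 0.015,"turn": 0},
    {"jaw": 1,"x": 0,"y": 0,"z": 0.015,"turn": 0},
  ],
)

```text
time_s: 4.2
eef_pos: [0.4735, 0.1827, 0.0416]
orientation: [-0.426, 3.113, -0.0]
ft_force: [-0.3, 0.4, -0.1]
gripper_width: 0.0532
gripper_force: 0.0
```

Request:
servo_tool(
  rows=[
    {"jaw": 1,"x": 0,"y": 0,"z": 0,"turn": 0},
    {"jaw": 1,"x": 0,"y": 0,"z": 0,"turn": 0},
    {"jaw": 1,"x": 0,"y": 0,"z": 0,"turn": 0},
  ],
)

```text
time_s: 4.58
eef_pos: [0.4736, 0.1828, 0.0416]
orientation: [-0.426, 3.112, 0.0]
ft_force: [0.1, 0.5, -0.2]
gripper_width: 0.047
gripper_force: 45.0
```

Width reads 47 mm rather than 48, which hints I may be on the lower band. I'll regrip a bit higher and compare.

Request:
servo_tool(
  rows=[
    {"jaw": 0,"x": 0,"y": 0,"z": 0,"turn": 0},
    {"jaw": 0,"x": 0,"y": 0,"z": 0,"turn": 0},
    {"jaw": 0,"x": 0,"y": 0,"z": -0.025,"turn": 0},
    {"jaw": 1,"x": 0,"y": 0,"z": -0.025,"turn": 0},
    {"jaw": 1,"x": 0,"y": 0,"z": -0.025,"turn": 0},
  ],
)

```text
time_s: 5.2
eef_pos: [0.4736, 0.1827, 0.0467]
orientation: [-0.426, 3.112, 0.0]
ft_force: [0.4, -0.1, -0.4]
gripper_width: 0.062
gripper_force: 0.0
```

Request:
servo_tool(
  rows=[
    {"jaw": 1,"x": 0,"y": 0,"z": 0,"turn": 0},
    {"jaw": 1,"x": 0,"y": 0,"z": 0,"turn": 0},
    {"jaw": 1,"x": 0,"y": 0,"z": 0,"turn": 0},
    {"jaw": 1,"x": 0,"y": 0,"z": 0,"turn": 0},
  ],
)

```text
time_s: 5.7
eef_pos: [0.4735, 0.1827, 0.0465]
orientation: [-0.426, 3.113, 0.0]
ft_force: [-0.1, 0.5, 0.1]
gripper_width: 0.0469
gripper_force: 45.0
```

Request:
servo_tool(
  rows=[
    {"jaw": 1,"x": 0,"y": 0,"z": -0.1,"turn": 0},
    {"jaw": 1,"x": 0,"y": 0,"z": -0.3,"turn": 0},
    {"jaw": 1,"x": 0,"y": 0,"z": -0.6,"turn": 0},
    {"jaw": 1,"x": 0,"y": 0,"z": -0.9,"turn": 0},
    {"jaw": 1,"x": 0,"y": 0,"z": -1,"turn": 0},
  ],
)

```text
time_s: 6.32
eef_pos: [0.4744, 0.1832, 0.2503]
orientation: [-0.425, 3.108, 0.004]
ft_force: [0.6, 0.2, -3.7]
gripper_width: 0.0471
gripper_force: 45.0
```

Run:
```python
from h import *
to(.495,-.2125,.26)
f=eyes.grab_frame("side")[:,:,::-1];cv2.imwrite("pics/l.png",cv2.resize(f[150:270,280:400],None,fx=5,fy=5,interpolation=cv2.INTER_CUBIC))
```

```text
units [ 0.432 -1.933 -0.054] R x [-0.963 -0.269 -0.005] y [-0.269  0.963  0.002] q [ 0.76  0.08 -0.35  0.   -1.13 -2.05] t 6.325
```

View pics/l.png

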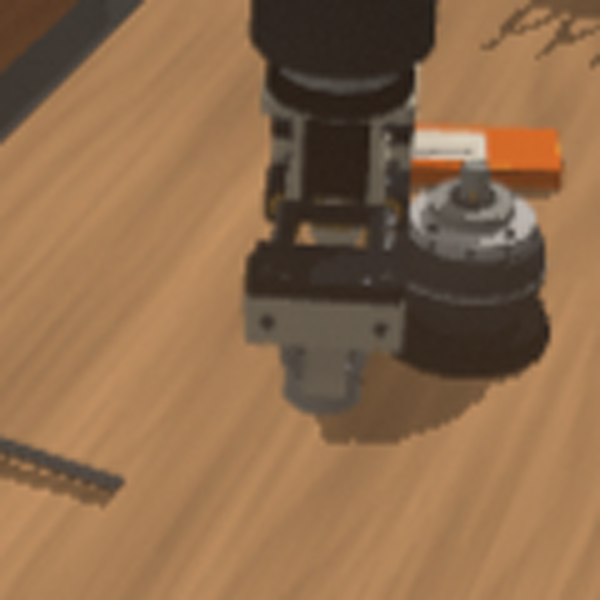

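The holder hangs upright in the gripper. Next I carry it over the vise.

Request:
servo_tool(
  rows=[
    {"jaw": 1,"x": 0.1,"y": -0.2,"z": -0.05,"turn": 0},
    {"jaw": 1,"x": 0.15,"y": -0.45,"z": -0.05,"turn": 0},
    {"jaw": 1,"x": 0.18,"y": -0.7,"z": -0.05,"turn": 0},
    {"jaw": 1,"x": 0.2,"y": -0.95,"z": -0.05,"turn": 0},
    {"jaw": 1,"x": 0.2,"y": -0.95,"z": -0.05,"turn": 0},
  ],
)

```text
time_s: 7.0
eef_pos: [0.4852, -0.0141, 0.2549]
orientation: [0.418, -3.111, 0.001]
ft_force: [-0.5, 0.7, -2.2]
gripper_width: 0.0467
gripper_force: 45.0
```

Request:
servo_tool(
  rows=[
    {"jaw": 1,"x": 0.06,"y": -0.25,"z": 0,"turn": 0},
    {"jaw": 1,"x": 0.12,"y": -0.5,"z": 0,"turn": 0},
    {"jaw": 1,"x": 0.18,"y": -0.75,"z": 0,"turn": 0},
    {"jaw": 1,"x": 0.23,"y": -0.97,"z": 0,"turn": 0},
    {"jaw": 1,"x": 0.23,"y": -0.97,"z": 0,"turn": 0},
  ],
)

```text
time_s: 7.62
eef_pos: [0.4931, -0.2121, 0.2547]
orientation: [0.42, -3.111, -0.001]
ft_force: [-0.8, 0.9, -3.1]
gripper_width: 0.0467
gripper_force: 45.0
```

Request:
servo_tool(
  rows=[
    {"jaw": 1,"x": 0,"y": 0,"z": 0.1,"turn": 0},
    {"jaw": 1,"x": 0,"y": 0,"z": 0.15,"turn": 0},
    {"jaw": 1,"x": 0,"y": 0,"z": 0.15,"turn": 0},
  ],
)

```text
time_s: 8.0
eef_pos: [0.4933, -0.2095, 0.2255]
orientation: [0.427, -3.11, -0.001]
ft_force: [-1.0, 0.3, -3.2]
gripper_width: 0.047
gripper_force: 45.0
```

Run:
```python
from h import *
to(.495,-.2125,.2)
f=eyes.grab_frame("side")[:,:,::-1];cv2.imwrite("pics/s2.png",f)
g=eyes.grab_frame("top")[:,:,::-1];cv2.imwrite("pics/t2.png",g)
cv2.imwrite("pics/m.png",cv2.resize(f[135:215,335:415],None,fx=7,fy=7,interpolation=cv2.INTER_CUBIC))
```

```text
units [-0.005 -0.017  0.127] R x [-0.963 -0.269  0.002] y [-0.269  0.963  0.001] q [-0.04  0.15 -0.33 -0.   -1.09 -1.26] t 8.0
```

View pics/m.png

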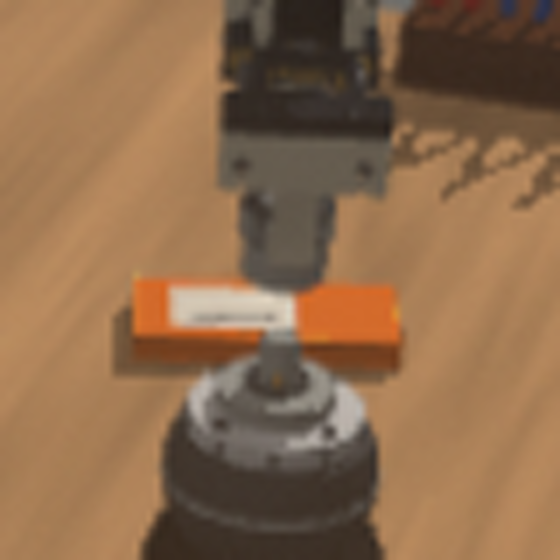

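Run:
```python
from h import *
s=cv2.imread("pics/s2.png");
def edges(r,a,b):
    g=cv2.cvtColor(s,cv2.COLOR_BGR2HSV)[r,a:b,1].astype(float)
    lo,hi=np.median(np.r_[g[:4],g[-4:]]),g[len(g)//2-3:len(g)//2+3].mean();th=(lo+hi)/2
    k=np.flatnonzero(g<th);i,j=k[0],k[-1]
    L=a+i-1+(g[i-1]-th)/(g[i-1]-g[i]);R=a+j+(th-g[j])/(g[j+1]-g[j]);return round(L,2),round(R,2),round((L+R)/2,2)
for r in range(166,175): print(r,edges(r,362,390))
for r in range(183,188): print("sp",r,edges(r,366,384))
st=env.state();p=np.array(st["eef_pos"])
for z in(.0465,.0365,.0265): q=p-[0,0,z];print(q,proj("side",q), "dx1mm",proj("side",q+[.001,0,0])-proj("side",q),"dy",proj("side",q+[0,.001,0])-proj("side",q))
for z in(.143,.133,.125):print("S",proj("side",[.4951,-.2125,z]))
```

```text
166 (np.float64(368.66), np.float64(382.43), np.float64(375.54))
167 (np.float64(368.6), np.float64(382.43), np.float64(375.51))
168 (np.float64(368.95), np.float64(382.35), np.float64(375.65))
169 (np.float64(369.29), np.float64(381.8), np.float64(375.54))
170 (np.float64(369.27), np.float64(381.37), np.float64(375.32))
171 (np.float64(369.18), np.float64(381.37), np.float64(375.27))
172 (np.float64(368.94), np.float64(381.18), np.float64(375.06))
173 (np.float64(369.15), np.float64(380.81), np.float64(374.98))
174 (np.float64(369.95), np.float64(380.61), np.float64(375.28))
sp 183 (np.float64(371.62), np.float64(377.19), np.float64(374.4))
sp 184 (np.float64(371.49), np.float64(377.59), np.float64(374.54))
sp 185 (np.float64(370.6), np.float64(377.65), np.float64(374.12))
sp 186 (np.float64(367.97), np.float64(379.08), np.float64(373.52))
sp 187 (np.float64(366.89), np.float64(379.8), np.float64(373.35))
[ 0.49410885 -0.20987859  0.18036067] [375.4728119  172.73418037] dx1mm [-0.2754329  -0.04899122] dy [-0.07604166  0.12168314]
[ 0.49410885 -0.20987859  0.19036067] [375.6727069  170.19513781] dx1mm [-0.27643885 -0.04863504] dy [-0.07620275  0.12077129]
[ 0.49410885 -0.20987859  0.20036067] [375.87400693 167.63824867] dx1mm [-0.27745216 -0.04827262] dy [-0.07636423  0.11984358]
S [374.66656379 181.68881034]
S [374.47367335 184.14329086]
S [374.32031052 186.09479293]
```

Run:
```python
from h import *
to(.4938,-.2129,.195)
```

```text
units [ 0.006 -0.014  0.159] R x [-0.963 -0.269 -0.   ] y [-0.269  0.963 -0.   ] q [-0.04  0.15 -0.33  0.   -1.09 -1.26] t 8.1
```

Request:
servo_tool(
  rows=[
    {"jaw": 1,"x": 0.006,"y": -0.014,"z": 0.08,"turn": 0},
    {"jaw": 1,"x": 0.006,"y": -0.014,"z": 0.14,"turn": 0},
    {"jaw": 1,"x": 0.006,"y": -0.014,"z": 0.155,"turn": 0},
    {"jaw": 1,"x": 0.006,"y": -0.014,"z": 0.155,"turn": 0},
    {"jaw": 1,"x": 0.006,"y": -0.014,"z": 0.155,"turn": 0},
  ],
)

```text
time_s: 8.72
eef_pos: [0.4936, -0.2134, 0.1959]
orientation: [-0.426, 3.112, -0.0]
ft_force: [0.4, -0.7, -2.5]
gripper_width: 0.0469
gripper_force: 45.0
```

Run:
```python
from h import *
to(.4938,-.2129,.180)
```

```text
units [-0.001  0.002  0.079] R x [-0.963 -0.269 -0.   ] y [-0.269  0.963 -0.   ] q [-0.04  0.18 -0.37  0.   -1.02 -1.26] t 8.725
```

Request:
servo_tool(
  rows=[
    {"jaw": 1,"x": 0,"y": 0.002,"z": 0.015,"turn": 0},
    {"jaw": 1,"x": 0,"y": 0.002,"z": 0.03,"turn": 0},
    {"jaw": 1,"x": 0,"y": 0.002,"z": 0.04,"turn": 0},
    {"jaw": 1,"x": 0,"y": 0.002,"z": 0.05,"turn": 0},
    {"jaw": 1,"x": 0,"y": 0.002,"z": 0.05,"turn": 0},
  ],
)

```text
time_s: 9.35
eef_pos: [0.4932, -0.213, 0.1854]
orientation: [0.426, -3.112, -0.0]
ft_force: [0.4, -0.4, -3.0]
gripper_width: 0.0463
gripper_force: 45.0
```

Request:
servo_tool(
  rows=[
    {"jaw": 1,"x": 0,"y": 0,"z": 0.01,"turn": 0},
    {"jaw": 1,"x": 0,"y": 0,"z": 0.02,"turn": 0},
    {"jaw": 1,"x": 0,"y": 0,"z": 0.03,"turn": 0},
    {"jaw": 1,"x": 0,"y": 0,"z": 0.04,"turn": 0},
    {"jaw": 1,"x": 0,"y": 0,"z": 0.045,"turn": 0},
  ],
)

```text
time_s: 9.98
eef_pos: [0.4932, -0.213, 0.1764]
orientation: [0.426, -3.112, -0.0]
ft_force: [0.4, 0.1, -3.1]
gripper_width: 0.0469
gripper_force: 45.0
```

Request:
servo_tool(
  rows=[
    {"jaw": 1,"x": 0,"y": 0,"z": 0.008,"turn": 0},
    {"jaw": 1,"x": 0,"y": 0,"z": 0.014,"turn": 0},
    {"jaw": 1,"x": 0,"y": 0,"z": 0.02,"turn": 0},
    {"jaw": 1,"x": 0,"y": 0,"z": 0.026,"turn": 0},
    {"jaw": 1,"x": 0,"y": 0,"z": 0.026,"turn": 0},
  ],
)

```text
time_s: 10.6
eef_pos: [0.4932, -0.213, 0.1713]
orientation: [0.426, -3.112, -0.0]
ft_force: [0.1, 0.7, -3.0]
gripper_width: 0.0468
gripper_force: 45.0
```

Request:
servo_tool(
  rows=[
    {"jaw": 1,"x": 0,"y": 0,"z": 0.006,"turn": 0},
    {"jaw": 1,"x": 0,"y": 0,"z": 0.012,"turn": 0},
    {"jaw": 1,"x": 0,"y": 0,"z": 0.012,"turn": 0},
  ],
)

```text
time_s: 10.98
eef_pos: [0.4932, -0.213, 0.1688]
orientation: [0.426, -3.112, -0.0]
ft_force: [-0.3, 0.8, -2.5]
gripper_width: 0.047
gripper_force: 45.0
```

Request:
servo_tool(
  rows=[
    {"jaw": 1,"x": 0,"y": 0,"z": 0.006,"turn": 0},
    {"jaw": 1,"x": 0,"y": 0,"z": 0.012,"turn": 0},
    {"jaw": 1,"x": 0,"y": 0,"z": 0.012,"turn": 0},
  ],
)

```text
time_s: 11.35
eef_pos: [0.4932, -0.213, 0.1664]
orientation: [0.425, -3.112, -0.0]
ft_force: [-0.8, -0.3, -3.2]
gripper_width: 0.0473
gripper_force: 45.0
```

Run:
```python
from h import *
s=env.state();print(s["eef_pos"],s["ft_force"],s["moment"])
f=eyes.grab_frame("side")[:,:,::-1];cv2.imwrite("pics/n.png",cv2.resize(f[135:215,335:415],None,fx=7,fy=7,interpolation=cv2.INTER_CUBIC))
```

```text
[ 0.49316519 -0.21297938  0.16641704] [-0.78970513 -0.25672535 -3.22336684] [-0.1242766   0.14006132 -0.06380174]
```

View pics/n.png

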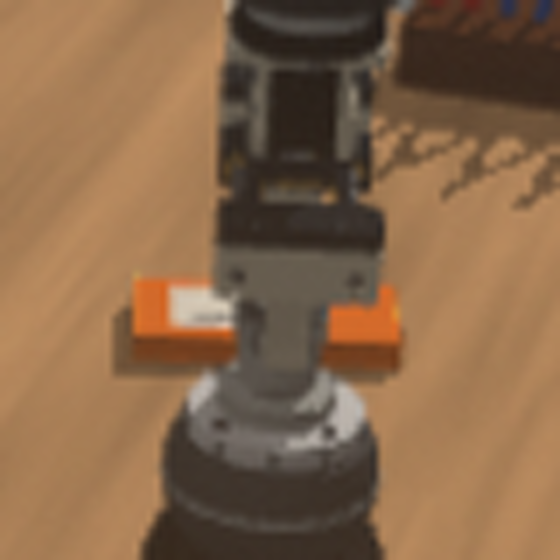

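Request:
servo_tool(
  rows=[
    {"jaw": 1,"x": 0,"y": 0,"z": 0.006,"turn": 0},
    {"jaw": 1,"x": 0,"y": 0,"z": 0.01,"turn": 0},
    {"jaw": 1,"x": 0,"y": 0,"z": 0.01,"turn": 0},
  ],
)

```text
time_s: 11.78
eef_pos: [0.4933, -0.2131, 0.165]
orientation: [-0.426, 3.112, -0.0]
ft_force: [-2.9, 0.5, 3.3]
gripper_width: 0.0464
gripper_force: 45.0
```

Request:
servo_tool(
  rows=[
    {"jaw": 1,"x": 0,"y": 0,"z": 0.005,"turn": 0},
    {"jaw": 1,"x": 0,"y": 0,"z": 0.01,"turn": 0},
    {"jaw": 1,"x": 0,"y": 0,"z": 0.01,"turn": 0},
  ],
)

```text
time_s: 12.15
eef_pos: [0.4933, -0.2131, 0.163]
orientation: [-0.426, 3.112, -0.0]
ft_force: [-3.1, 1.5, 5.2]
gripper_width: 0.0467
gripper_force: 45.0
```

Request:
servo_tool(
  rows=[
    {"jaw": 1,"x": 0,"y": 0,"z": 0.005,"turn": 0},
    {"jaw": 1,"x": 0,"y": 0,"z": 0.01,"turn": 0},
    {"jaw": 1,"x": 0,"y": 0,"z": 0.01,"turn": 0},
  ],
)

```text
time_s: 12.52
eef_pos: [0.4934, -0.2131, 0.1615]
orientation: [-0.426, 3.112, -0.001]
ft_force: [-5.3, 2.3, 10.8]
gripper_width: 0.0468
gripper_force: 45.0
```

Request:
servo_tool(
  rows=[
    {"jaw": 1,"x": 0,"y": 0,"z": 0.004,"turn": 0},
    {"jaw": 1,"x": 0,"y": 0,"z": 0.008,"turn": 0},
    {"jaw": 1,"x": 0,"y": 0,"z": 0.008,"turn": 0},
  ],
)

```text
time_s: 12.9
eef_pos: [0.4934, -0.2131, 0.1614]
orientation: [-0.427, 3.111, -0.002]
ft_force: [-10.0, 5.6, 22.5]
gripper_width: 0.0467
gripper_force: 45.0
```

Request:
servo_tool(
  rows=[
    {"jaw": 1,"x": 0.003,"y": 0.003,"z": 0,"turn": 0},
    {"jaw": 1,"x": 0.003,"y": 0.003,"z": 0,"turn": 0},
    {"jaw": 1,"x": 0.003,"y": 0.003,"z": 0,"turn": 0},
    {"jaw": 1,"x": 0.003,"y": 0.003,"z": 0,"turn": 0},
  ],
)

```text
time_s: 13.4
eef_pos: [0.4933, -0.2131, 0.1614]
orientation: [-0.427, 3.11, -0.003]
ft_force: [-6.9, 2.4, 20.1]
gripper_width: 0.0464
gripper_force: 45.0
```

Run:
```python
from h import *
s=env.state();print(s["eef_pos"],s["ft_force"],s["moment"])
f=eyes.grab_frame("side")[:,:,::-1];g=eyes.grab_frame("top")[:,:,::-1]
a=cv2.resize(f[155:215,340:410],None,fx=8,fy=8,interpolation=cv2.INTER_CUBIC)
old=cv2.imread("pics/m.png")
cv2.imwrite("pics/o.png",a)
for z in(.115,.1255):
    print(z,[proj("side",np.array([.4951,-.2125,z])+.021*np.array([-.367,.93,0])),proj("side",[.4951,-.2125,z])])
```

```text
[ 0.49333031 -0.21305694  0.16138988] [-6.88541817  2.36951411 20.07826142] [ 1.08097233  2.56678066 -0.05524807]
0.115 [array([374.74503934, 191.42270483]), array([374.12978255, 188.51921166])]
0.1255 [array([374.94971255, 188.8572735 ]), array([374.32987111, 185.97313682])]
```

View pics/o.png

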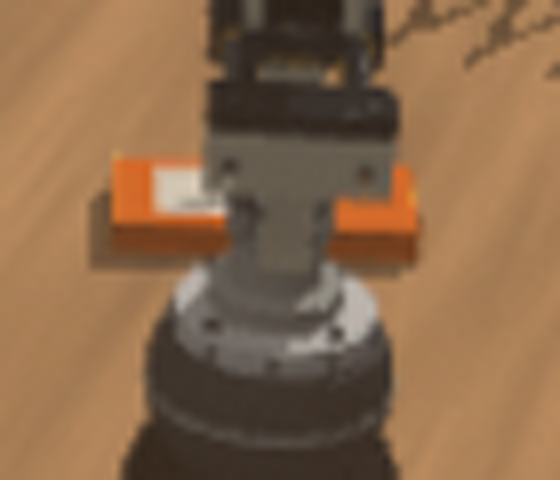

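The skirt's lower edge sits at row ~192. That matches the 191.4 expected at home and not the 188.9 expected on the pin. The height and force also follow the spring's 6–12 N travel to a hard stop, so I'm handing in.

```bash
python3 -c "
from station import env
print(env.job_done());s=env.state();print(s['eef_pos'],s['ft_force'],s['gripper_force'])"
```

```text
the job is handed in; nothing more can be done
None
the job is handed in; nothing more can be done
```

The job is handed in, with no verdict returned. By the height, force and camera checks, the holder is fully home on the spigot: the keyways dropped over the pin without any turning, and the gripper is still holding the collar and pressing it down with about 20 N.

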